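# Take the unmarked cap off the counter-top water filter

## Task

The water filter needs a new cartridge, so take its cap off: swing the cam lever right round towards you to free the cap lock, draw the forked slide fully back off the cap, then turn the cap by its wing. Nothing shows which way it loosens, so try one way and, if it stops dead almost at once, go the other way to the far stop, and lift it straight off. Finish while still holding the cap level, up in the air well clear of the filter (its underside at least 6 cm above the neck), without letting go or putting it down, and without disturbing the jam jar, glass and tin standing round the filter.

Things in the scene. Friction and masses are not known exactly. Their poses are not given: they have to be found in the camera images.
- filter_unit: white water filter fixed to the worktop. Origin: middle of its 130x290x14 base plate, on the worktop, z up; -x side (spout) faces the robot within 20 deg. In its frame: cap axis at x 0, y -90 on a round housing whose neck rim is 120 above the worktop (72 outside, 60 inside diameter); square pillar 72x72 at x 0, y +60 with the cap lock, top of its guide 150 above the worktop; lengths in mm
- cap: loose grey cap, 0.08 to 0.17 kg: disc 76 diameter, 10 thick, on it an upright wing (14 thick along the cap's x, 60 long along y, top 45 above the disc's underside), below it a 26 long plug with hidden lugs. Origin: on the axis, in the disc's underside, which rests on the neck rim. At the start the wing points along the unit's y within 4 deg; lengths in mm
- cap_grip (a point): grip point in the cap's wing, on the axis, 36 above the disc's underside; axes as the cap's (close along x). Quarter-turn cap: the loosening way it is held down to about 0.65 rad, lifts freely from 0.75 to the far stop at 1.1; the wrong way it stops dead at about 0.25. The loosening way (clockwise or not) varies and shows nowhere; between stops it turns easily; lengths in mm
- lock_slide (a joint): travel of the forked steel slide, m: 0 = forward, its prongs (3 above the disc) straddle the near end of the wing, so the cap can neither turn nor lift; 0.034 = fully back along the unit's +y, clear of the cap. About 2 N friction, stays where left; blocked while the cam lever is under about 1.25 rad; lengths in mm
- lock_slide_knob (a point): point in the slide's upright black grip (14 along x, 16 along y, 36 high): on its middle, 12 below its top, 30 above the underside of the 8 thick bar; axes as the unit's; moves with the slide. At the start 64 from the cap's axis; lengths in mm
- cam_lever (a joint): angle of the black cam lever on the pillar, rad: near 0 = locked, pointing along the unit's +y (away from the cap); grows anticlockwise seen from above to the stop at 1.65, pointing to the unit's -x (to the robot), slide free. Swings level about an upright pivot, 0.08 Nm friction, stays where left; lengths in mm
- cam_lever_tip (a point): point in the upright round black peg (16 diameter, 34 high) at the lever's end, on its axis, 10 below its top, 16 above the lever's arm; 75 from the pivot axis; lengths in mm
- cam_lever_pivot (a point): point on the lever's pivot axis at the height of cam_lever_tip (178 above the worktop), fixed to the unit; axes as the unit's; lengths in mm
- jam_jar: bystander: glass jam jar with screw lid, 65 x 69 x 86 mm, behind the filter; origin under its middle, on the worktop
- glass: bystander: clear drinking glass, 76 mm diameter, 94 mm high, behind the filter; origin under its middle, on the worktop
- tin: bystander: short food tin, 76 mm diameter, 58 mm high, to the right of the filter; origin under its middle, on the worktop
Things that resemble listed ones, but are neither listed nor needed, are in the scene too. Leave any orange or purple look-alike of the cap alone.

How it is judged:
On the way, in this order (a step that is already met when the one before it is completed fails the run):
1. the cam lever is swung round and the lock freed, the slide still forward (value of joint cam_lever above 1.3 rad and value of joint lock_slide below 0.015 m), for 0.1 s.
2. the forked slide is drawn back off the cap (value of joint lock_slide above 0.028 m), for 0.1 s.
3. the cap is turned the loosening way while still on the neck (angle between the y axis of cap and the y axis of filter_unit, either way round above 0.4 rad and z of cap in the frame of filter_unit below 0.135 m and angle between cap's own z axis and vertical below 0.2 rad), for 0.05 s.
At the end, for the whole second after the job is handed in: The fingers hold the cap (more than 2 N), still and level to within 0.3 rad, its underside more than 175 mm above the worktop (55 mm above the neck's rim) and the cap not touching the filter; the slide is back (more than 28 mm) and the cam lever round (more than 1.3 rad) (height (world z) of cap above 0.175 m and angle between cap's own z axis and vertical below 0.3 rad and contact force between the fingers and cap above 2 N and contact force between cap and filter_unit below 0.3 N and linear speed of cap below 0.05 m/s and value of joint lock_slide above 0.028 m and value of joint cam_lever above 1.3 rad); the arm keeps its last pose, push and grip.
It fails at once if a bystander is shoved more than 3 cm or tipped (distance of any of jam_jar, glass, tin from where it was at the start of the episode above 0.03 m or angle between any of jam_jar, glass, tin's own z axis and vertical above 0.4 rad).
It also fails if it takes over 61 s, if anything falls off the work surface, if the arm or the gripper's body presses on something with over 40 N, if the wrist force passes 120 N, or if a joint passes its speed limit or range.

## Robot

A 6-joint arm with a two-finger parallel gripper is mounted at the origin on a cart in front of the work surface, level with it; the furniture and walls round the work are solid. World frame = base frame: x ahead of the robot, y to its left, z up, the work surface at z = 0. Lengths are in m, angles in rad, forces in N, time in s.
With the tool pointing down it reaches from about 0.3 to 1 m from the base axis. Payload 5.1 kg.
Tool frame: the origin (TCP) lies at the very end of the fingers, on their centre line; the grasp point (between the pads) lies 19 mm behind it; z points along the fingers, y is the line along which they close (so a half turn about z gives the same grasp; the last joint's range is limited). The gripper opens to 95 mm and grips with 3 to 60 N. Pads are 20 mm wide; open, the fingers measure 119 mm over their backs; the gripper's body (75 mm by 180 mm) begins 59 mm behind the grasp point.
Start: joints at [1.205, 0.124, 1.65, -0, 1.367, -0.083], TCP at [0.181, 0.624, 0.215] pointing down, gripper open.
Joint ranges: [-2.61, 2.61], [-1.02, 2.33], [0.03, 2.71], [-1.35, 4.49], [0.32, 2.68], [-2.91, 2.91]. Speed limits (rad/s): [2.57, 2.57, 3.14, 3.14, 3.14, 3.14].

## Interface

Orientations are given as a unit quaternion [x, y, z, w].
In Python, from rig import bot gives the robot as it stands. The module is installed in compiled form; this text tells all that it offers.
- The arm moves only by the shell command python3 -m pendant 'ROWS' [OPENING]. ROWS is JSON, a list of rows, each an object of numbers: "x", "y", "z": the shift along the tool's x, y, z in mm; "spin": the turn about the tool's z in rad. A call has 1 to 20 rows; each row is the pose to reach, as a shift and turn from the pose commanded when the call began, along the tool's axes at that moment; what a row does not reach only later rows make up. A row lasts 1/12 s, in which the tool goes at most 41.7 mm and 7.16 degrees, less where a joint would pass 70% of its speed; a pose out of reach is approached as far as the arm can. A call with a gripper value outside its range is refused whole. OPENING is the opening, from 0 (shut) to 1 (fully open), set as the call begins (- or left out, the last holds). The fingers move at their own pace and stop on an object; the grip force is fixed at half the most. Time passes only in rows, so rows that repeat a pose let the fingers close. It gives the time, the measured TCP pose, the force, the opening and the grip force at its end, in the units of the state.
- bot.state(): the state, without advancing time (a new reading comes with each control period).
- bot.read_camera(name): name is "scene" or "top" or "wrist"; returns a dict with "image" (480x640x3 uint8, red, green, blue), "mtx" (3x3 intrinsics, pixels), "cam_to_world" (4x4, takes a point from camera to world coordinates). Camera axes: x right, y down, z forward; pixel columns grow to the right and rows downward; lengths in m; the calibration is good to about 2 mm. A picture is of the moment at which its call begins. There is no depth.
- bot.finish_job(): hands the job in; it is judged then, once.
The state is a dict: "time": time; "qpos": joint angles; "qvel": joint speeds; "joint_efforts": joint torques, N m; "tool_pos": TCP position; "eef_rot": TCP orientation; "wrist_force": force on the tool from outside, world axes, zero at the start; "torque": the same for the moment, N m; "gripper_width": finger opening in m; "grip_force": force on a finger pad.
Only numpy, scipy, OpenCV 4.12 (cv2) and the standard library are available. Lean on these libraries where they do the work, as an engineer would, in place of code of your own. Each camera call takes 0.05 s, during which the arm holds its last target. There are 200 camera calls.

## Working session

There is one attempt and no reset: what is moved stays moved. The work goes in short steps, Python scripts to look and compute and a shell command to move; the robot and the scene stay as the last step left them, time stands still between calls to the robot, and variables do not carry over. Pictures are saved under pics/ and viewed, at most 10 in all, crops included, and the job is handed in when it is done.

```bash
mkdir -p pics
python3 - <<'E'
from rig import bot
import cv2,numpy as np
np.set_printoptions(precision=4,suppress=True)
s=bot.state();print(s['time'],s['tool_pos'],s['eef_rot'],s['gripper_width'])
for n in ["scene","top"]:
    r=bot.read_camera(n);cv2.imwrite(f'pics/{n}0.png',r['image'][:,:,::-1]);print(n,r['mtx'],r['cam_to_world'])
    np.savez(f'{n}0.npz',**{k:np.array(r[k]) for k in ['mtx','cam_to_world','image']})
E
```

```text
0.0 [0.1812 0.6236 0.2134] [ 0.1409  0.99   -0.001  -0.0002] 0.0951888616779837
scene [[486.265    0.     318.4726]
 [  0.     486.265  239.0067]
 [  0.       0.       1.    ]] [[ 0.5821 -0.4779  0.6578 -0.0078]
 [-0.8128 -0.3638  0.455  -0.3353]
 [ 0.0219 -0.7995 -0.6002  0.6599]
 [ 0.      0.      0.      1.    ]]
top [[590.5675   0.     319.6393]
 [  0.     590.5675 241.61  ]
 [  0.       0.       1.    ]] [[-0.0062 -0.9898  0.1422  0.4291]
 [-0.9999  0.0075  0.0092  0.0541]
 [-0.0102 -0.1421 -0.9898  1.1951]
 [ 0.      0.      0.      1.    ]]
```

View pics/scene0.png

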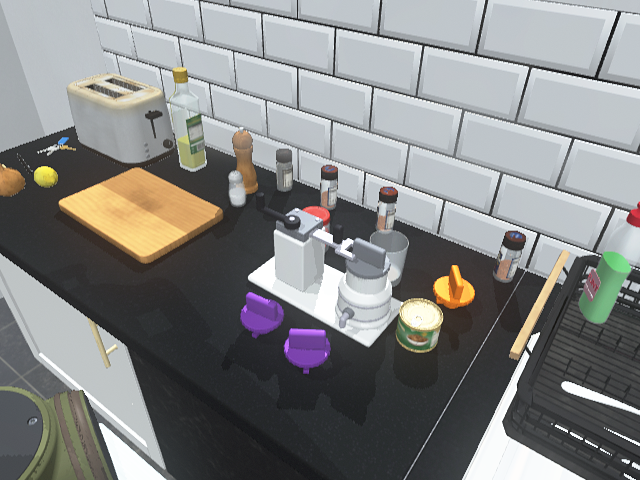

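View pics/top0.png

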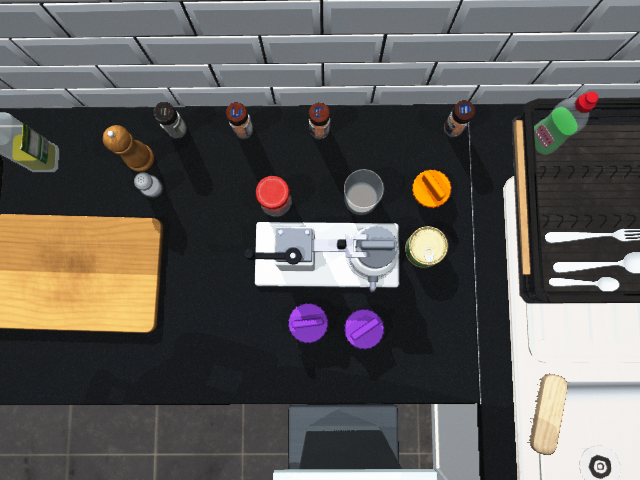

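The scene view shows the white filter with the grey cap. In the top view the grey cap is at (375,245), the slide grip at (342,243), the lever pivot at (293,255) and its peg at (250,255). The purple discs (308,322), (364,328) and the orange one (432,188) are look-alikes. The grey one sits on the housing, so that is the cap. I'll confirm it in an enlarged crop.

Run:
```python
import cv2
i=cv2.imread('pics/top0.png')[205:300,240:440]
cv2.imwrite('pics/crop1.png',cv2.resize(i,None,fx=4,fy=4,interpolation=cv2.INTER_CUBIC))
```

```text
(no output)
```

View pics/crop1.png

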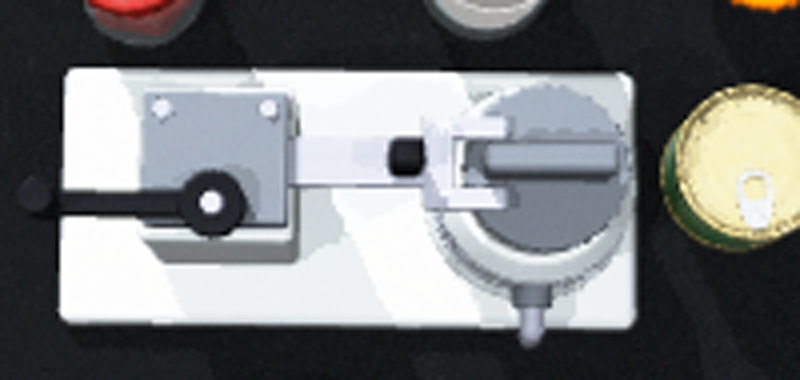

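The crop confirms the grey cap on the housing: wing centre at crop (551,155), fork prongs either side of the wing's left end, knob at (405,155), peg at (33,195), pivot at (211,203). Now I'll compute positions.

```bash
cat > h.py <<'E'
import numpy as np
from scipy.spatial.transform import Rotation as R
np.set_printoptions(precision=4,suppress=True)
def ray(K,T,u,v,z):
    d=T[:3,:3]@np.linalg.solve(K,[u,v,1.]); o=T[:3,3]; return o+d*(z-o[2])/d[2]
E
python3 - <<'E'
from h import *
c=np.load('top0.npz')
P=lambda a,b,z: ray(c['mtx'],c['cam_to_world'],a/4+240-.4,b/4+205-.4,z)
cs=[P(65,68,.014),P(634,73,.014),P(636,326,.014),P(60,322,.014)]
for p in cs: print(p)
o=np.mean(cs,0);print('o',o, [np.linalg.norm(cs[i]-cs[i-1]) for i in range(4)])
y=(cs[0]+cs[3]-cs[1]-cs[2]);x=cs[0]+cs[1]-cs[2]-cs[3]
yaw=np.arctan2(-y[0],y[1]);print('yaw',yaw,np.arctan2(x[1],x[0]))
M=R.from_euler('z',yaw).as_matrix()
for n,a,b,z in [('wing',551,155,.165),('wingL',485,158,.165),('wingR',618,155,.165),('knob',405,152,.175),('peg',33,192,.188),('pivot',211,203,.175)]:
    p=P(a,b,z);print(n,p,'unit',M.T@(p-o))
print('cap pred',o+M@[0,-.09,0],'knob',o+M@[0,-.026,0])
s=np.array([1]);from rig import bot
s=bot.state();m=R.from_quat(s['eef_rot']).as_matrix();print(m)
E
```

```text
[0.6409 0.1945 0.014 ]
[ 0.636  -0.0942  0.014 ]
[ 0.5079 -0.092   0.014 ]
[0.5118 0.1958 0.014 ]
o [0.5741 0.051  0.014 ] [np.float64(0.12903713817175458), np.float64(0.28874038499709614), np.float64(0.12814647112214694), np.float64(0.28783458863082445)]
yaw -0.015335906644411139 -0.01370355031589652
wing [ 0.5732 -0.0379  0.165 ] unit [ 0.0005 -0.0889  0.151 ]
wingL [ 0.5721 -0.0088  0.165 ] unit [-0.0011 -0.0599  0.151 ]
wingR [ 0.573  -0.0673  0.165 ] unit [ 0.0007 -0.1183  0.151 ]
knob [0.5736 0.0266 0.175 ] unit [-0.0001 -0.0244  0.161 ]
peg [0.5556 0.1871 0.188 ] unit [-0.0206  0.1358  0.174 ]
pivot [0.5519 0.1112 0.175 ] unit [-0.0232  0.0598  0.161 ]
cap pred [ 0.5728 -0.039   0.014 ] knob [0.5738 0.025  0.014 ]
[[-0.9603  0.279  -0.0007]
 [ 0.279   0.9603 -0.0017]
 [ 0.0002 -0.0018 -1.    ]]
```

Measurements agree with the given sizes: base 129x288, cap, knob and lever all within 2 mm of the spec. Moving above the peg with tool y along the unit's x.

```bash
python3 -m pendant '[{"x":-481,"y":-315,"spin":1.3},{"x":-481,"y":-315,"spin":1.3},{"x":-481,"y":-315,"spin":1.3},{"x":-481,"y":-315,"spin":1.3},{"x":-481,"y":-315,"spin":1.3},{"x":-481,"y":-315,"spin":1.3},{"x":-481,"y":-315,"spin":1.3},{"x":-481,"y":-315,"spin":1.3},{"x":-481,"y":-315,"spin":1.3},{"x":-481,"y":-315,"spin":1.3},{"x":-481,"y":-315,"spin":1.3},{"x":-481,"y":-315,"spin":1.3},{"x":-481,"y":-315,"spin":1.3},{"x":-481,"y":-315,"spin":1.3},{"x":-481,"y":-315,"spin":1.3},{"x":-481,"y":-315,"spin":1.3},{"x":-481,"y":-315,"spin":1.3},{"x":-481,"y":-315,"spin":1.3}]' 0.5
python3 - <<'E'
from h import *
from rig import bot
import cv2
s=bot.state();m=R.from_quat(s['eef_rot']).as_matrix();print(m,s['qpos'])
print('to peg, tool mm',1e3*m.T@(np.array([.5556,.187,.168])-s['tool_pos']))
r=bot.read_camera('wrist');cv2.imwrite('pics/w1.png',r['image'][:,:,::-1])
K,T=np.array(r['mtx']),np.array(r['cam_to_world'])
for q in [(.5556,.187,.188),(.5526,.1113,.175)]:
    c=T[:3,:3].T@(np.array(q)-T[:3,3]);u=K@c;print(u[:2]/u[2])
E
```

```text
[[-0.9603  0.279  -0.0007]
 [ 0.279   0.9603 -0.0017]
 [ 0.0002 -0.0018 -1.    ]] [ 1.2054  0.1244  1.6515 -0.      1.3675 -0.0826]
to peg, tool mm [-481.3824 -314.7188   46.0441]
[-20.9858 760.7187]
[-79.9561 749.4671]$[0]: bad value
```

View pics/w1.png

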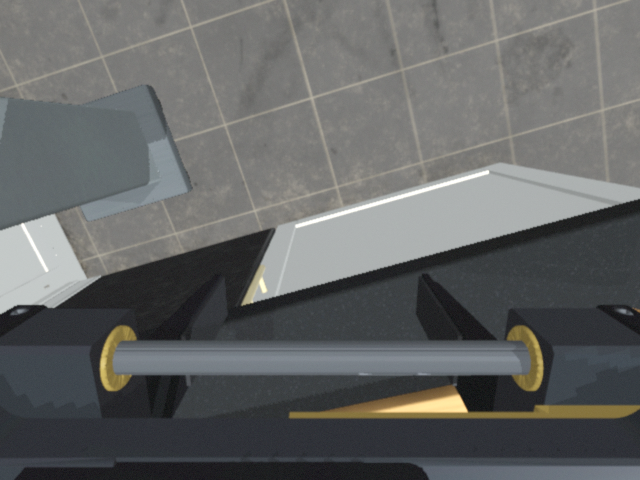

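The move was refused (every key may be required), so the wrist picture shows only the floor and cabinet front from the start pose. Resending with all keys.

```bash
python3 -m pendant '[{"x":-481,"y":-315,"z":0,"spin":1.3},{"x":-481,"y":-315,"z":0,"spin":1.3},{"x":-481,"y":-315,"z":0,"spin":1.3},{"x":-481,"y":-315,"z":0,"spin":1.3},{"x":-481,"y":-315,"z":0,"spin":1.3},{"x":-481,"y":-315,"z":0,"spin":1.3},{"x":-481,"y":-315,"z":0,"spin":1.3},{"x":-481,"y":-315,"z":0,"spin":1.3},{"x":-481,"y":-315,"z":0,"spin":1.3},{"x":-481,"y":-315,"z":0,"spin":1.3},{"x":-481,"y":-315,"z":0,"spin":1.3},{"x":-481,"y":-315,"z":0,"spin":1.3},{"x":-481,"y":-315,"z":0,"spin":1.3},{"x":-481,"y":-315,"z":0,"spin":1.3},{"x":-481,"y":-315,"z":0,"spin":1.3},{"x":-481,"y":-315,"z":0,"spin":1.3},{"x":-481,"y":-315,"z":0,"spin":1.3},{"x":-481,"y":-315,"z":0,"spin":1.3}]' 0.5
python3 - <<'E'
from h import *
from rig import bot
s=bot.state();m=R.from_quat(s['eef_rot']).as_matrix();print(m,s['qpos'])
print('to peg, tool mm',1e3*m.T@(np.array([.5556,.187,.168])-s['tool_pos']))
E
```

```text
time: 1.65
tool_pos: [0.5546, 0.1884, 0.2144]
eef_rot: [0.711, 0.703, -0.0, -0.0]
wrist_force: [-0.2, 0.2, -0.2]
gripper_width: 0.0478
grip_force: 0.0
[[ 0.0107  0.9999 -0.0006]
 [ 0.9999 -0.0107  0.0002]
 [ 0.0002 -0.0006 -1.    ]] [ 0.2356 -0.0165  1.7968  0.0003  1.3619  0.2463]
to peg, tool mm [-1.3605  1.0612 46.4189]
```

```bash
python3 -m pendant '[{"x":-1,"y":1,"z":25,"spin":0},{"x":-1,"y":1,"z":48,"spin":0},{"x":-1,"y":1,"z":48,"spin":0}]' 0.5 && python3 -m pendant '[{"x":0,"y":0,"z":0,"spin":0},{"x":0,"y":0,"z":0,"spin":0},{"x":0,"y":0,"z":0,"spin":0},{"x":0,"y":0,"z":0,"spin":0},{"x":0,"y":0,"z":0,"spin":0},{"x":0,"y":0,"z":0,"spin":0}]' 0
```

```text
time: 1.9
tool_pos: [0.5525, 0.187, 0.1615]
eef_rot: [0.711, 0.704, -0.004, -0.002]
wrist_force: [-1.9, -0.3, -0.7]
gripper_width: 0.0472
grip_force: 0.0
time: 2.4
tool_pos: [0.5552, 0.187, 0.1678]
eef_rot: [0.711, 0.703, -0.001, -0.001]
wrist_force: [-6.3, 0.9, 6.0]
gripper_width: 0.0154
grip_force: 30.0
```

Peg gripped (15.4 mm wide). Swinging along the arc.

```bash
python3 -m pendant '[{"x":-0.5,"y":-8,"z":0,"spin":-0.11},{"x":-2,"y":-16.5,"z":0,"spin":-0.22},{"x":-4,"y":-24.5,"z":0,"spin":-0.33},{"x":-7,"y":-32,"z":0,"spin":-0.44},{"x":-11,"y":-39,"z":0,"spin":-0.55},{"x":-16,"y":-46,"z":0,"spin":-0.66},{"x":-21,"y":-52,"z":0,"spin":-0.77},{"x":-27,"y":-58,"z":0,"spin":-0.88},{"x":-34,"y":-63,"z":0,"spin":-0.99},{"x":-41,"y":-67,"z":0,"spin":-1.1},{"x":-48.5,"y":-70,"z":0,"spin":-1.21},{"x":-56.5,"y":-73,"z":0,"spin":-1.32},{"x":-64.5,"y":-74.5,"z":0,"spin":-1.43},{"x":-72.5,"y":-75,"z":0,"spin":-1.54},{"x":-76,"y":-75,"z":0,"spin":-1.58},{"x":-76,"y":-75,"z":0,"spin":-1.58}]'
python3 - <<'E'
from h import *
from rig import bot
s=bot.state();m=R.from_quat(s['eef_rot']).as_matrix();print(m,s['qpos'])
p=s['tool_pos']-np.array([.5526,.1113,0]);print('lever',np.arctan2(-p[0],p[1])+.0145,np.hypot(*p[:2]))
E
```

```text
time: 3.73
tool_pos: [0.4785, 0.1113, 0.1679]
eef_rot: [0.001, 1.0, 0.0, -0.003]
wrist_force: [-9.6, 0.7, 7.3]
gripper_width: 0.0156
grip_force: 30.0
[[-1.      0.0015 -0.005 ]
 [ 0.0015  1.      0.0008]
 [ 0.005   0.0008 -1.    ]] [ 0.1184 -0.1981  2.0428  0.0014  1.3018 -1.4513]
lever 1.5854509837710087 0.07408661287752362
```

```bash
python3 -m pendant '[{"x":0,"y":0,"z":0,"spin":0},{"x":0,"y":0,"z":0,"spin":0},{"x":0,"y":0,"z":0,"spin":0},{"x":0,"y":0,"z":-25,"spin":0},{"x":0,"y":0,"z":-47,"spin":0},{"x":-95,"y":-86,"z":-47,"spin":1.585},{"x":-95,"y":-86,"z":-47,"spin":1.585},{"x":-95,"y":-86,"z":-47,"spin":1.585},{"x":-95,"y":-86,"z":-47,"spin":1.585},{"x":-95,"y":-86,"z":-47,"spin":1.585},{"x":-95,"y":-86,"z":-47,"spin":1.585},{"x":-95,"y":-86,"z":-47,"spin":1.585},{"x":-95,"y":-86,"z":-47,"spin":1.585},{"x":-95,"y":-86,"z":-47,"spin":1.585},{"x":-95,"y":-86,"z":-47,"spin":1.585},{"x":-95,"y":-86,"z":-47,"spin":1.585},{"x":-95,"y":-86,"z":-47,"spin":1.585},{"x":-95,"y":-86,"z":-47,"spin":1.585},{"x":-95,"y":-86,"z":-47,"spin":1.585},{"x":-95,"y":-86,"z":-47,"spin":1.585}]' 0.4
python3 - <<'E'
from h import *
from rig import bot
import cv2
s=bot.state();m=R.from_quat(s['eef_rot']).as_matrix();print(m)
print('to knob, tool mm',1e3*m.T@(np.array([.5739,.0258,.15])-s['tool_pos']))
r=bot.read_camera('scene');i=r['image'][180:340,240:440,::-1]
cv2.imwrite('pics/s2.png',cv2.resize(i,None,fx=3,fy=3,interpolation=cv2.INTER_CUBIC))
E
```

```text
time: 5.4
tool_pos: [0.5754, 0.025, 0.2135]
eef_rot: [0.712, 0.702, -0.0, 0.0]
wrist_force: [-0.2, -0.2, 0.0]
gripper_width: 0.0381
grip_force: 0.0
[[ 0.0147  0.9999 -0.    ]
 [ 0.9999 -0.0147 -0.0001]
 [-0.0001 -0.     -1.    ]]
to knob, tool mm [ 0.753  -1.4725 63.5103]
```

View pics/s2.png

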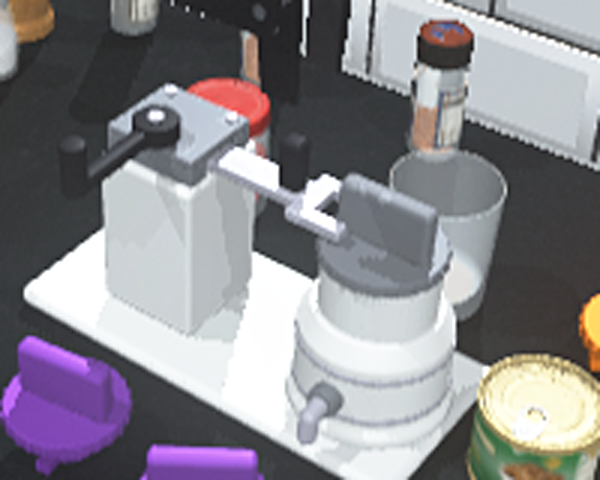

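The crop shows the lever swung round to the robot's side (peg at (72,160)) and the slide still forward, with the knob at (295,155) clear for grasping. Descending onto the knob, gripping, then drawing back 35 mm.

```bash
python3 -m pendant '[{"x":1,"y":-1.5,"z":30,"spin":0},{"x":1,"y":-1.5,"z":55,"spin":0},{"x":1,"y":-1.5,"z":63,"spin":0},{"x":1,"y":-1.5,"z":63,"spin":0}]' && python3 -m pendant '[{"x":0,"y":0,"z":0,"spin":0},{"x":0,"y":0,"z":0,"spin":0},{"x":0,"y":0,"z":0,"spin":0},{"x":0,"y":0,"z":0,"spin":0},{"x":0,"y":0,"z":0,"spin":0}]' 0
```

```text
time: 5.78
tool_pos: [0.5717, 0.0262, 0.1474]
eef_rot: [0.713, 0.701, -0.002, -0.002]
wrist_force: [0.1, -0.5, -0.2]
gripper_width: 0.0378
grip_force: 0.0
time: 6.2
tool_pos: [0.574, 0.0261, 0.1523]
eef_rot: [0.713, 0.701, 0.0, 0.0]
wrist_force: [-3.2, 0.8, 4.9]
gripper_width: 0.014
grip_force: 30.0
```

```bash
python3 -m pendant '[{"x":6,"y":0,"z":0,"spin":0},{"x":12,"y":0,"z":0,"spin":0},{"x":18,"y":0,"z":0,"spin":0},{"x":24,"y":0,"z":0,"spin":0},{"x":30,"y":0,"z":0,"spin":0},{"x":34,"y":0,"z":0,"spin":0},{"x":36,"y":0,"z":0,"spin":0},{"x":36,"y":0,"z":0,"spin":0}]'
```

```text
time: 6.87
tool_pos: [0.5747, 0.0597, 0.1523]
eef_rot: [0.713, 0.701, -0.002, 0.002]
wrist_force: [-3.4, -10.0, 6.4]
gripper_width: 0.014
grip_force: 30.0
```

Slide moved 33.6 mm and met its back stop. Release, rise and go over the cap.

```bash
python3 -m pendant '[{"x":-2,"y":0,"z":0,"spin":0},{"x":-2,"y":0,"z":0,"spin":0},{"x":-2,"y":0,"z":0,"spin":0},{"x":-2,"y":0,"z":-30,"spin":0},{"x":-2,"y":0,"z":-50,"spin":0},{"x":-40,"y":0,"z":-50,"spin":0},{"x":-80,"y":0,"z":-50,"spin":0},{"x":-101,"y":0,"z":-50,"spin":0},{"x":-101,"y":0,"z":-50,"spin":0},{"x":-101,"y":0,"z":-50,"spin":0}]' 0.4
python3 - <<'E'
from h import *
from rig import bot
import cv2
s=bot.state();m=R.from_quat(s['eef_rot']).as_matrix();print(m,s['qpos'])
print('to cap, tool mm',1e3*m.T@(np.array([.573,-.0385,.14])-s['tool_pos']))
r=bot.read_camera('scene');i=r['image'][180:340,240:440,::-1]
cv2.imwrite('pics/s3.png',cv2.resize(i,None,fx=3,fy=3,interpolation=cv2.INTER_CUBIC))
E
```

```text
time: 7.7
tool_pos: [0.5726, -0.0393, 0.2004]
eef_rot: [0.714, 0.7, 0.0, -0.0]
wrist_force: [-0.5, -0.6, -0.0]
gripper_width: 0.038
grip_force: 0.0
[[ 0.019   0.9998 -0.0001]
 [ 0.9998 -0.019   0.0008]
 [ 0.0008 -0.0001 -1.    ]] [-0.1625 -0.0338  1.8375  0.0008  1.3381 -0.1437]
to cap, tool mm [ 0.7917  0.3711 60.4151]
```

View pics/s3.png

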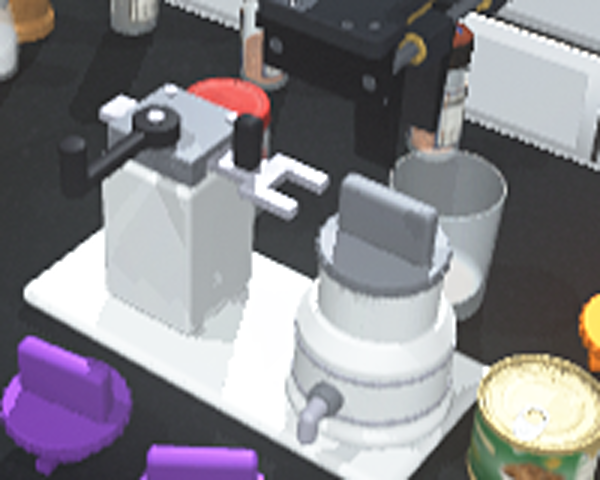

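The slide is fully back: the fork at (290,190) is well off the cap, and the wing at (390,215) is free with the gripper above it. Descending and gripping.

```bash
python3 -m pendant '[{"x":1,"y":0.5,"z":25,"spin":0},{"x":1,"y":0.5,"z":42,"spin":0},{"x":1,"y":0.5,"z":52,"spin":0},{"x":1,"y":0.5,"z":57,"spin":0},{"x":1,"y":0.5,"z":60,"spin":0},{"x":1,"y":0.5,"z":60,"spin":0},{"x":1,"y":0.5,"z":60,"spin":0}]' && python3 -m pendant '[{"x":0,"y":0,"z":0,"spin":0},{"x":0,"y":0,"z":0,"spin":0},{"x":0,"y":0,"z":0,"spin":0},{"x":0,"y":0,"z":0,"spin":0},{"x":0,"y":0,"z":0,"spin":0}]' 0 && python3 -m pendant '[{"x":0,"y":0,"z":0,"spin":-0.06},{"x":0,"y":0,"z":0,"spin":-0.12},{"x":0,"y":0,"z":0,"spin":-0.18},{"x":0,"y":0,"z":0,"spin":-0.24},{"x":0,"y":0,"z":0,"spin":-0.3},{"x":0,"y":0,"z":0,"spin":-0.34},{"x":0,"y":0,"z":0,"spin":-0.34}]'
python3 - <<'E'
from h import *
from rig import bot
s=bot.state();m=R.from_quat(s['eef_rot']).as_matrix();print('theta',np.arctan2(m[1,1],m[0,1]),s['torque'])
E
```

```text
time: 8.33
tool_pos: [0.5738, -0.0376, 0.1416]
eef_rot: [0.713, 0.701, 0.0, 0.001]
wrist_force: [-0.3, -0.7, -0.3]
gripper_width: 0.0379
grip_force: 0.0
time: 8.75
tool_pos: [0.5733, -0.038, 0.1411]
eef_rot: [0.713, 0.701, 0.0, 0.0]
wrist_force: [-0.2, 0.1, 1.4]
gripper_width: 0.0143
grip_force: 30.0
time: 9.33
tool_pos: [0.5734, -0.0379, 0.141]
eef_rot: [0.584, 0.812, 0.0, 0.0]
wrist_force: [-0.3, 0.0, 1.3]
gripper_width: 0.0136
grip_force: 30.0
theta 0.32363588615747324 [-0.0934  0.1054  0.0392]
```

No resistance past 0.25 rad, so anticlockwise is the loosening way. Continuing.

```bash
python3 -m pendant '[{"x":0,"y":0,"z":0,"spin":-0.1},{"x":0,"y":0,"z":0,"spin":-0.2},{"x":0,"y":0,"z":0,"spin":-0.3},{"x":0,"y":0,"z":0,"spin":-0.4},{"x":0,"y":0,"z":0,"spin":-0.5},{"x":0,"y":0,"z":0,"spin":-0.6},{"x":0,"y":0,"z":0,"spin":-0.66},{"x":0,"y":0,"z":0,"spin":-0.7},{"x":0,"y":0,"z":0,"spin":-0.7},{"x":0,"y":0,"z":0,"spin":-0.7}]'
python3 - <<'E'
from h import *
from rig import bot
import cv2
s=bot.state();m=R.from_quat(s['eef_rot']).as_matrix();print('theta',np.arctan2(m[1,1],m[0,1]),s['torque'])
r=bot.read_camera('top');i=r['image'][205:300,240:440,::-1]
cv2.imwrite('pics/t4.png',cv2.resize(i,None,fx=4,fy=4))
E
```

```text
time: 10.17
tool_pos: [0.5728, -0.0378, 0.1411]
eef_rot: [0.271, 0.962, -0.0, -0.0]
wrist_force: [-3.7, 0.5, 4.6]
gripper_width: 0.0139
grip_force: 30.0
theta 1.0212392859776307 [0.0767 0.7391 0.0134]
```

```bash
python3 -m pendant '[{"x":0,"y":0,"z":-2,"spin":0},{"x":0,"y":0,"z":-4,"spin":0},{"x":0,"y":0,"z":-6,"spin":0},{"x":0,"y":0,"z":-8,"spin":0},{"x":0,"y":0,"z":-8,"spin":0}]'
```

```text
time: 10.63
tool_pos: [0.5728, -0.0378, 0.1484]
eef_rot: [0.271, 0.963, -0.0, -0.001]
wrist_force: [-1.8, 0.8, -1.5]
gripper_width: 0.0137
grip_force: 30.0
```

Force is only the cap's weight, so it is free. Lifting to about 100 mm above the neck.

```bash
python3 -m pendant '[{"x":0,"y":0,"z":-8,"spin":0},{"x":0,"y":0,"z":-16,"spin":0},{"x":0,"y":0,"z":-24,"spin":0},{"x":0,"y":0,"z":-32,"spin":0},{"x":0,"y":0,"z":-42,"spin":0},{"x":0,"y":0,"z":-54,"spin":0},{"x":0,"y":0,"z":-66,"spin":0},{"x":0,"y":0,"z":-78,"spin":0},{"x":0,"y":0,"z":-88,"spin":0},{"x":0,"y":0,"z":-92,"spin":0},{"x":0,"y":0,"z":-92,"spin":0},{"x":0,"y":0,"z":-92,"spin":0},{"x":0,"y":0,"z":-92,"spin":0},{"x":0,"y":0,"z":-92,"spin":0}]'
python3 - <<'E'
from rig import bot
import cv2
r=bot.read_camera('scene');i=r['image'][130:350,220:460,::-1]
cv2.imwrite('pics/s5.png',cv2.resize(i,None,fx=2.5,fy=2.5,interpolation=cv2.INTER_CUBIC))
E
```

```text
time: 11.8
tool_pos: [0.5726, -0.0378, 0.2395]
eef_rot: [0.27, 0.963, -0.0, -0.001]
wrist_force: [0.8, 0.0, -1.7]
gripper_width: 0.0136
grip_force: 30.0
```

View pics/s5.png

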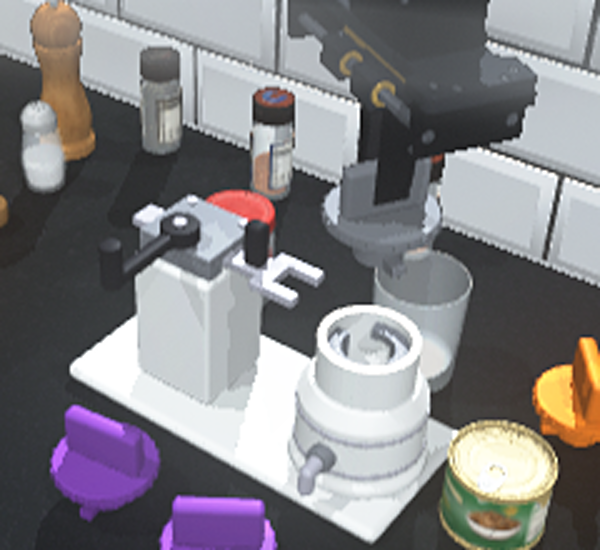

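The cap hangs level in the fingers at (385,220), the neck at (370,330) is open, the slide is back, the lever is round, and the bystanders are undisturbed.

```bash
python3 -c "
from rig import bot
print(bot.finish_job())"
```

```text
the job is handed in; nothing more can be done
None
```

I handed the job in with the cap off and held level about 10 cm above the neck, the lever round, the slide fully back, and the jam jar, glass and tin undisturbed; the cap loosened anticlockwise and it took about 12 s of the 61 s allowed (the hand-in gave no verdict).

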